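# Refit the bezel on a pressure gauge

### The job

Pick up the knurled brass bezel from the cork pad and set it window up over the open pressure gauge on the gas header. Turn it until the keyways hidden in its skirt drop over the three pins on the gauge case, then push it fully home against the rubber gasket, without forcing it, and finish still holding it pushed home so that I can snap the retaining clip on. Leave the glass cylinder, the screwdriver and the clip where they are.

Things in the scene. Friction and masses are not known exactly. Their poses are not given: they have to be found in the camera images.
- bezel: The bezel: a round brass collar with a finely knurled side, 60 mm across, 24 mm high, about 0.15 kg, with a glass window 39 mm across in its top. It starts window up on a cork pad 4 mm thick. Origin: centre of its open underside; z points up through the window. Underneath is a round bore, 49 mm wide and 18 mm deep up to a flat shoulder.
- bezel_keys (a point): Centre of the bezel's underside. Three keyways, 120 degrees apart, run up the bore wall from the open edge: 7.6 mm wide, 3.6 mm deep into the wall, 14 mm high. They are cut in a ring pressed tightly into the skirt at an angle that differs every time: it cannot be seen or told from the pose, only felt by turning, by up to 120 degrees. They admit the pins over about 8 degrees.
- gauge_rim (a point): Centre of the open gauge case's top rim, 98 mm above the bench; z up along the case: a black upright cylinder, 47 mm across, 36 mm deep, dial facing up, top edge bevelled over 4 mm. Keyed on the pins, the bezel slides on freely until 9 mm below where the pins stopped it, meets the gasket, and after 3 mm more is home: its shoulder on the rim, its underside 18 mm below the rim.
- gauge_pins (a point): On the case's axis, level with the tops of the three pins, 6 mm below the rim. The pins are steel, 4 mm thick, 120 degrees apart, the first towards this point's x axis, and stand 4.2 mm out of the side of the case. A bezel whose keyways are not over the pins rests on them here, with its underside 12 mm short of home.
- gauge: The bolted-down gas header that carries the gauge: an aluminium bar 150 mm long (along y), 44 mm wide, its top 50 mm above the bench, with two valve knobs reaching 52 mm from the middle towards -x. Origin: on the bench below the gauge's axis; z up.
- gasket (a joint): How far the springy rubber gasket ring in the gauge's rim is squeezed, m: 0 is free, standing 3 mm above the rim; 0.003 is level with the rim. It pushes back with 4 N at the start and 10 N when level.
- glass_tube: Bystander: open glass cylinder, 72 mm across, 150 mm high, standing. Origin: centre of its underside.
- screwdriver: Bystander: screwdriver with a blue handle, 170 mm long, lying on the bench along its x. Origin: under its middle.
- clip: Bystander: the retaining clip, an open ring of 4 mm steel wire, 66 mm across, lying flat. Origin: its centre, on the bench.

How it is judged (in metres and radians):
On the way, in this order (a step that is already met when the one before it is completed fails the run):
1. the bezel is set over the rim of the gauge case, upright and centred (z of bezel in the frame of gauge_rim below -0.001 m and horizontal distance between bezel and gauge_rim below 0.004 m and angle between the z axis of bezel and the z axis of gauge_rim, either way round below 0.15 rad).
2. its keyways have dropped over the pins (z of bezel in the frame of gauge_rim below -0.01 m and horizontal distance between bezel and gauge_rim below 0.003 m), for 0.05 s.
At the end, for the whole second after the job is handed in: The robot is touching the bezel and holds it still, keyed on the pins and upright within 4 degrees, its underside at least 16.5 mm below the rim (fully home is 18 mm) and the gasket squeezed by at least half (1.5 mm), which needs a steady push of 7 N or more (z of bezel in the frame of gauge_rim below -0.0165 m and horizontal distance between bezel and gauge_rim below 0.0025 m and angle between the z axis of bezel and the z axis of gauge_rim, either way round below 0.07 rad and value of joint gasket above 0.0015 m and contact force between any of the fingers, the arm and bezel above 2 N and linear speed of bezel below 0.01 m/s); the arm keeps its last pose, push and grip.
It fails at once if the bezel was forced: pressed on the gauge with more than 60 N (contact force between bezel and gauge above 60 N).
It fails at once if the glass cylinder was moved (distance of glass_tube from where it was at the start of the episode above 0.02 m).
It fails at once if the screwdriver was moved (distance of screwdriver from where it was at the start of the episode above 0.02 m).
It fails at once if the retaining clip was moved (distance of clip from where it was at the start of the episode above 0.02 m).
It also fails if it takes over 64 s, if anything falls off the work surface, if the arm or the gripper's body presses on something with over 40 N, if the wrist force passes 120 N, or if a joint passes its speed limit or range.

### The arm

A 6-joint arm with a two-finger parallel gripper is mounted at the origin on the work surface. World frame = base frame: x ahead of the robot, y to its left, z up, the work surface at z = 0. Lengths are in mm, angles in degrees, forces in N, time in s.
With the tool pointing down it reaches from about 300 to 850 mm from the base axis. Payload 4.2 kg.
Tool frame: the origin (TCP) lies between the finger pads; the fingertips stand 19 mm ahead of it and the grasp point (between the pads) is the TCP; z points along the fingers, x is the direction in which the jaws open and shut, and the axes are right-handed (so a half turn about z gives the same grasp; the last joint's range is limited). The gripper opens to 91 mm and grips with 3 to 60 N. Pads are 32 mm wide; open, the fingers measure 118 mm over their backs; the gripper's body (76 mm by 178 mm) begins 60 mm behind the grasp point.
Start: joints at [-65.489, 18.312, 89.639, -0, 72.044, -1.146], TCP at [248.97, -518.319, 232.976] pointing down, gripper open.
Joint ranges: [-177.97, 177.97], [-48.28, 115.42], [12.27, 149.76], [-77.06, 257.06], [2.81, 150.46], [-146.56, 146.56]. Speed limits (degrees/s): [147.25, 147.25, 180, 180, 180, 180].

### API

Orientations are given as [roll, pitch, yaw] about the fixed x, y, z axes, in that order (R = Rz(yaw) Ry(pitch) Rx(roll)).
In Python, from workcell import sensors, grab_frame, env gives the robot as it stands.
- The arm moves only by the tool servo_tool, never from a script. Its argument "motion" is one flat list of numbers, 7 for each row, row after row: the shift along the world's x, y, z in mm, then the turn, a rotation vector about the world's x, y, z in rad, then the opening in per cent of the stroke, from 0 (shut) to 100 (fully open). In form: [x, y, z, rx, ry, rz, grip, x, y, z, rx, ry, rz, grip, ...]. A call has 1 to 10 rows; each row shifts and turns the commanded pose from where the row before left it; what a row does not reach is not made up. A row lasts 1/12 s, in which the tool goes at most 41.7 mm and 7.16 degrees, less where a joint would pass 70% of its speed; a pose out of reach is approached as far as the arm can. A call with a gripper value outside its range is refused whole. The fingers move at their own pace and stop on an object; "newtons" is the grip in N (left out, the last holds). Time passes only in rows, so rows that do not move let the fingers close. It gives the time, the measured TCP pose, the force and the opening at its end, in the units of the state.
- sensors.state(): the state, without advancing time (a new reading comes with each control period).
- grab_frame(name): name is "scene" or "top" or "wrist"; returns a dict with "image" (384x512x3 uint8, red, green, blue), "depth" (384x512 float32, mm along the optical axis (not along the pixel's ray), 0 where there is no reading), "fx", "fy", "cx", "cy" (pixels), "extrinsics" (4x4, takes a point from camera to world coordinates); the wrist camera has in their place "T_tool_cam" (4x4, takes a point from camera to tool coordinates, whose origin is the TCP and whose axes are the tool frame's). Camera axes: x right, y up, looking along -z (the intrinsics and any distortion apply to the point x, -y, -z); pixel columns grow to the right and rows downward; lengths in mm; the calibration is good to about 2 mm. A picture is of the moment at which its call begins: read the wrist's pose just before it.
- env.job_done(): hands the job in, once; it reports no verdict.
The state is a dict: "time_s": time; "qpos": joint angles; "qvel": joint speeds; "effort": joint torques, N m; "ee_pos": TCP position; "ee_rot": TCP orientation; "force": force on the tool from outside, world axes, zero at the start; "torque": the same for the moment, N m; "gripper_width": finger opening in mm.
Only numpy, scipy, OpenCV 4.12 (cv2) and the standard library are available. Lean on these libraries where they do the work, as an engineer would, in place of code of your own. Each camera call takes 0.05 s, during which the arm holds its last target.

## Working session

There is one attempt and no reset: what is moved stays moved. The work goes in short steps, Python scripts to look and compute and a tool call to move; the robot and the scene stay as the last step left them, time stands still between calls to the robot, and variables do not carry over. Pictures are saved under pics/ and viewed, and the job is handed in when it is done.

Besides the shell and the picture viewer there is one more tool, called after "Call:" by a JSON object that holds its "api" and its "payload", one argument or row to a line. servo_tool: Moves the arm, as the interface text tells. Its arguments: {"type":"object","properties":{"motion":{"type":"array"},"newtons":{"type":"number"}},"required":["motion"]}

```bash
ls; mkdir -p pics
cat > h.py <<'E'
from workcell import sensors, grab_frame, env
import numpy as np, cv2
def snap(n,f):
    d=grab_frame(n); cv2.imwrite('pics/'+f,d['image'][:,:,::-1]); np.savez('/tmp/'+f+'.npz',**d); return d
def world(d,E=None):
    E=d['extrinsics'] if E is None else E
    z=d['depth']; v,u=np.mgrid[:z.shape[0],:z.shape[1]]
    P=np.stack([(u-d['cx'])/d['fx']*z,-(v-d['cy'])/d['fy']*z,-z],-1)
    return P@E[:3,:3].T+E[:3,3]
E
python3 - <<'E'
from h import *
print(sensors.state())
for n in('scene','top'):
    d=snap(n,n+'0.png'); print({k:d[k] for k in d if k not in('image','depth')})
print(sensors.state()['time_s'])
E
```

```text
pics
{'time_s': 0.0, 'qpos': array([-6.54909431e+01,  1.83501434e+01,  8.97049911e+01, -1.74363297e-03,
        7.20429973e+01, -1.14763495e+00]), 'qvel': array([-0.04441935, -0.04268904,  0.11848752,  0.06716241,  0.04554344,
       -0.02736659]), 'effort': array([ 1.21481127e-03, -4.12454188e+01, -2.31974477e+01,  7.27169146e-02,
        4.57131083e-02, -1.55977777e-04]), 'ee_pos': array([ 248.74871928, -517.90105393,  232.14484557]), 'ee_rot': array([-1.79999692e+02,  9.81453466e-02, -6.43427689e+01]), 'force': array([-0.28677269,  0.30089842, -0.36392826]), 'torque': array([-0.00530882, -0.01708281,  0.00491867]), 'gripper_width': 91.2426097322492}
{'fx': 365.84173152379105, 'fy': 365.84173152379105, 'cx': 256.9063219348995, 'cy': 192.542399140684, 'extrinsics': array([[ 8.61887722e-01, -3.82440777e-01,  3.32999410e-01,
         8.25475359e+02],
       [ 5.07097905e-01,  6.51470501e-01, -5.64303023e-01,
        -3.55462543e+02],
       [-1.12680550e-03,  6.55229150e-01,  7.55429342e-01,
         5.89495762e+02],
       [ 0.00000000e+00,  0.00000000e+00,  0.00000000e+00,
         1.00000000e+00]])}
{'fx': 420.185106278925, 'fy': 420.185106278925, 'cx': 249.59314585995136, 'cy': 193.03469719647947, 'extrinsics': array([[ 2.76498664e-02,  9.98848402e-01, -3.92091057e-02,
         5.46102520e+02],
       [-9.99571057e-01,  2.72485107e-02, -1.07341078e-02,
        -2.61029155e+00],
       [-9.65335672e-03,  3.94890839e-02,  9.99173371e-01,
         7.94227546e+02],
       [ 0.00000000e+00,  0.00000000e+00,  0.00000000e+00,
         1.00000000e+00]])}
0.1
```

View pics/scene0.png

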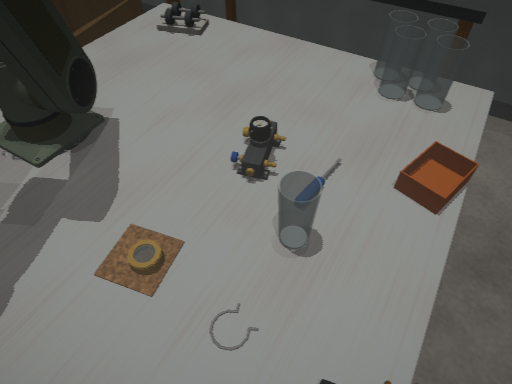

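View pics/top0.png

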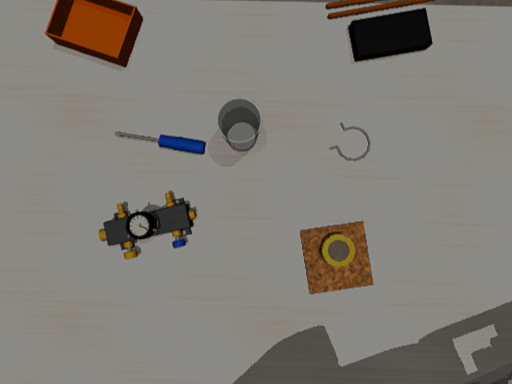

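The top view shows the bezel at about (339,250), the gauge at (141,225), the glass near (240,125), and the clip at (352,143). In the scene view the bezel is at (145,256) and the gauge at (261,128). Next I measure these.

Run:
```python
from h import *
for n,segs in (('top',{'bezel':(339,250,28),'gauge':(141,225,28)}),('scene',{'bezel':(145,256,28),'gauge':(261,128,24)})):
    d=dict(np.load(f'/tmp/{n}0.png.npz')); W=world(d)
    for k,(u,v,r) in segs.items():
        P=W[v-r:v+r,u-r:u+r].reshape(-1,3); z=P[:,2]
        z=z[np.isfinite(z)]
        print(n,k,np.histogram(z,bins=np.arange(-4,120,4)))
        for lo,hi in (((20,36),) if k=='bezel' else ((88,106),(80,88))):
            Q=P[(P[:,2]>lo)&(P[:,2]<hi)]
            if len(Q)>5:
                c,r_=cv2.minEnclosingCircle(Q[:,:2].astype(np.float32)); print(lo,hi,len(Q),Q.mean(0),np.median(Q[:,2]),c,r_)
    i=d['image'];
    for k,(u,v,r) in segs.items():
        cv2.imwrite(f'pics/{n}_{k}.png',cv2.resize(i[v-40:v+40,u-50:u+50,::-1],None,fx=6,fy=6,interpolation=cv2.INTER_CUBIC))
```

```text
top bezel (array([  38,  564, 1568,   40,   10,   13,   21,  384,  478,   10,    0,
          0,    0,    0,    0,    0,    0,    0,    0,    0,    0,    0,
          0,    0,    0,    0,    0,    0,    0,    0]), array([ -4,   0,   4,   8,  12,  16,  20,  24,  28,  32,  36,  40,  44,
        48,  52,  56,  60,  64,  68,  72,  76,  80,  84,  88,  92,  96,
       100, 104, 108, 112, 116]))
20 36 893 [ 476.64417143 -156.45865403   28.13808719] 28.200165719032498 (476.48846435546875, -156.86239624023438) 30.365863800048828
top gauge (array([ 210, 1139,   77,   20,    1,    0,    0,    1,   38,  117,   52,
          4,    3,  526,  180,    0,    3,   29,   25,   10,   16,   13,
         14,   16,  308,  147,  171,    7,    0,    0]), array([ -4,   0,   4,   8,  12,  16,  20,  24,  28,  32,  36,  40,  44,
        48,  52,  56,  60,  64,  68,  72,  76,  80,  84,  88,  92,  96,
       100, 104, 108, 112, 116]))
88 106 649 [514.40767944 185.90607319  97.13360291] 96.00011073661972 (514.0216064453125, 186.5046844482422) 27.030858993530273
80 88 27 [517.35662364 169.31867753  84.28980534] 84.6
[... 513 characters left out ...]
003718] 27.28889405617622 (476.5428466796875, -160.3356475830078) 30.9863224029541
scene gauge (array([648, 621,  26,   9,   5,   6,  13,  22,  41,  50,  41,  14,  19,
       245,   7,   0,  11,  39,  35,  26,  31,  31,  29,  40, 140,  72,
        74,   0,   0,   0]), array([ -4,   0,   4,   8,  12,  16,  20,  24,  28,  32,  36,  40,  44,
        48,  52,  56,  60,  64,  68,  72,  76,  80,  84,  88,  92,  96,
       100, 104, 108, 112, 116]))
88 106 326 [515.48842702 181.00902333  95.97903778] 95.15189384763954 (516.7025146484375, 180.68360900878906) 26.024837493896484
80 88 60 [523.29429667 168.37612217  83.77732216] 83.81142123723703 (516.001220703125, 180.44277954101562) 22.71068000793457
```

Call:
{"api": "servo_tool", "payload": {
  "motion": [19,30,0,0,0,0,100,19,30,0,0,0,0,100,19,30,0,0,0,0,100,19,30,0,0,0,0,100,19,30,0,0,0,0,100,19,30,0,0,0,0,100,19,30,0,0,0,0,100,19,30,0,0,0,0,100,19,30,0,0,0,0,100,19,30,0,0,0,0,100],
  "newtons": 30
}}

```text
time_s: 0.93
ee_pos: [439.3, -216.6, 232.7]
ee_rot: [180.0, 0.0, -64.4]
force: [1.0, 0.3, 0.3]
gripper_width: 90.9
```

Call:
{"api": "servo_tool", "payload": {
  "motion": [19,30,0,0,0,0,100,19,30,0,0,0,0,100,0,0,0,0,0,0,100,0,0,0,0,0,0,100,0,0,0,0,0,0,100]
}}

```text
time_s: 1.35
ee_pos: [476.5, -158.5, 232.6]
ee_rot: [179.9, 0.0, -64.3]
force: [0.1, -0.6, 0.5]
gripper_width: 91.2
```

```bash
cat >> h.py <<'E'
from scipy.spatial.transform import Rotation as R
def wristE(d,s):
    T=np.eye(4); T[:3,:3]=R.from_euler('xyz',s['ee_rot'],degrees=True).as_matrix(); T[:3,3]=s['ee_pos']
    return T@d['T_tool_cam']
E
python3 - <<'E'
from h import *
s=sensors.state(); d=snap('wrist','w1.png'); E=wristE(d,s); print(s['ee_pos'],s['ee_rot'],s['qpos'],s['time_s']); print(d['T_tool_cam'])
W=world(d,E); np.save('/tmp/w1.npy',W)
m=(W[...,2]>22)&(W[...,2]<36)&(d['depth']>0)
Q=W[m]; print(len(Q),np.median(Q,0),cv2.minEnclosingCircle(Q[:,:2].astype(np.float32)))
E
```

```text
[ 476.4970349  -158.50375263  232.61309271] [ 1.79928724e+02  1.22251902e-02 -6.43064930e+01] [-1.96850268e+01  1.17892172e+01  9.88160365e+01 -4.50071376e-02
  6.94535190e+01  4.46372762e+01] 1.35
[[ 9.99999985e-01  5.46027942e-05 -1.63209016e-04  3.61832605e-01]
 [ 4.13245899e-06 -9.55679330e-01 -2.94409610e-01 -8.38182264e+01]
 [-1.72051070e-04  2.94409605e-01 -9.55679316e-01 -1.52084864e+02]
 [ 0.00000000e+00  0.00000000e+00  0.00000000e+00  1.00000000e+00]]
2256 [ 487.8288396  -147.74794815   27.81386141] ((485.70269775390625, -5.152549743652344), 184.88525390625)
```

View pics/w1.png

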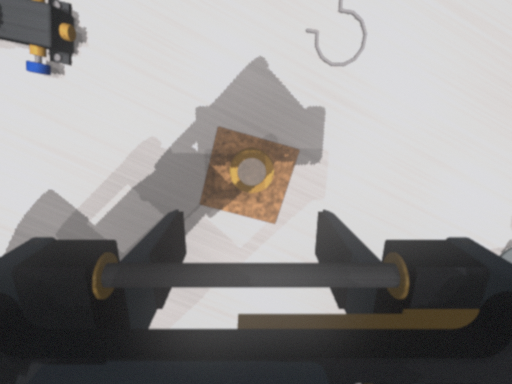

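The bezel shows at (252,171), well between the fingers. I fit its circle from the wrist image.

Run:
```python
from h import *
d=dict(np.load('/tmp/w1.png.npz')); W=np.load('/tmp/w1.npy')
S=W[140:205,220:285]; Q=S[(S[...,2]>22)&(S[...,2]<36)]
print(len(Q),np.median(Q,0),cv2.minEnclosingCircle(Q[:,:2].astype(np.float32)))
cork=S[(S[...,2]>-2)&(S[...,2]<9)]; print(np.median(cork[:,2]))
# robust circle fit on outer edge
from scipy.optimize import least_squares
from scipy.spatial import ConvexHull
for lo in (22,26):
    q=Q[Q[:,2]>lo][:,:2]; h=q[ConvexHull(q).vertices]
    f=least_squares(lambda p:np.hypot(*(h-p[:2]).T)-p[2],[477,-158,30],loss='soft_l1'); print(f.x)
```

```text
1506 [ 478.57071396 -159.88851816   27.27947088] ((477.5489807128906, -160.1477508544922), 30.485280990600586)
4.17062497474916
[ 477.75462089 -160.2890138    29.92722011]
[ 477.42633517 -160.40538463   29.59300557]
```

Call:
{"api": "servo_tool", "payload": {
  "motion": [1,-1.7,-30,0,0,0,100,0,0,-35,0,0,0,100,0,0,-35,0,0,0,100,0,0,-35,0,0,0,100,0,0,-30,0,0,0,100,0,0,-25,0,0,0,100,0,0,-12,0,0,0,100,0,0,-5,0,0,0,100,0,0,0,0,0,0,100,0,0,0,0,0,0,100]
}}

```text
time_s: 2.23
ee_pos: [478.2, -161.0, 26.6]
ee_rot: [-180.0, -0.1, -64.4]
force: [-0.1, 0.1, 0.6]
gripper_width: 91.3
```

Run:
```python
from h import *
s=sensors.state();d=snap('wrist','w2.png'); print(s['ee_pos'],s['ee_rot'],s['force'])
```

```text
[ 478.19210503 -161.01761703   26.55831163] [-1.79959982e+02 -5.32125979e-02 -6.44229694e+01] [-0.07269577  0.07105753  0.59737208]
```

View pics/w2.png

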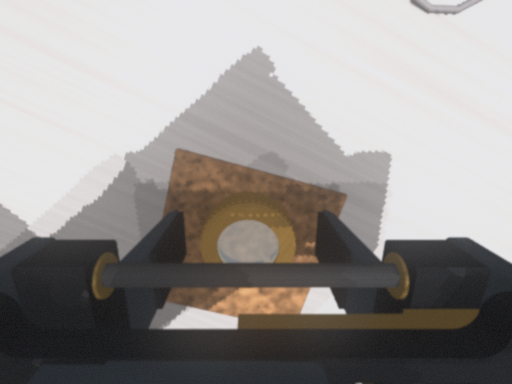

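The bezel at (248,240) sits between the pads with clear space on both sides. Closing the gripper.

Call:
{"api": "servo_tool", "payload": {
  "motion": [0,0,-1,0,0,0,70,0,0,0,0,0,0,50,0,0,0,0,0,0,50,0,0,0,0,0,0,50,0,0,0,0,0,0,50,0,0,0,0,0,0,50,0,0,0,0,0,0,50],
  "newtons": 40
}}

```text
time_s: 2.87
ee_pos: [478.1, -160.0, 25.3]
ee_rot: [-180.0, -0.0, -64.3]
force: [-0.2, 0.7, 2.5]
gripper_width: 59.7
```

Call:
{"api": "servo_tool", "payload": {
  "motion": [0,0,10,0,0,0,40,0,0,20,0,0,0,40,0,0,30,0,0,0,40,0,0,35,0,0,0,40,0,0,35,0,0,0,40,0,0,35,0,0,0,40,0,0,30,0,0,0,40,0,0,0,0,0,0,40,0,0,0,0,0,0,40]
}}

```text
time_s: 3.62
ee_pos: [478.5, -160.2, 221.9]
ee_rot: [-179.8, -0.2, -64.3]
force: [-0.5, 0.5, -2.5]
gripper_width: 59.6
```

Run:
```python
from h import *
s=sensors.state();d=snap('wrist','w3.png'); print(s)
T=d['T_tool_cam']; P=world(d,T); np.save('/tmp/w3.npy',P)  # tool coords
S=P[180:300,180:330].reshape(-1,3); Q=S[(np.abs(S[:,0])<40)&(np.abs(S[:,1])<45)&(abs(S[:,2])<25)]
print(len(Q),np.histogram(Q[:,2],bins=np.arange(-12,26,2)), Q.min(0),Q.max(0))
```

```text
{'time_s': 3.6167, 'qpos': array([-1.98141175e+01,  1.23071889e+01,  9.97424478e+01, -8.21445288e-03,
        6.77081263e+01,  4.45302655e+01]), 'qvel': array([-0.04126058,  2.22297486,  4.03599658, -0.12225026, -0.37902812,
       -0.10461953]), 'effort': array([ 6.97680065e-03, -3.75006545e+01, -2.47439969e+01,  7.97016034e-02,
       -8.21355893e-02,  2.44473027e-03]), 'ee_pos': array([ 478.53739159, -160.23824253,  221.93789181]), 'ee_rot': array([-1.79835550e+02, -1.78024854e-01, -6.43415387e+01]), 'force': array([-0.5367934 ,  0.45273624, -2.54274197]), 'torque': array([-0.00760516,  0.0342418 ,  0.0115468 ]), 'gripper_width': 59.620912106728916}
7366 (array([ 107,   98,   96,  202, 2353, 2462,  302,  154,  142,  142,  123,
        123,  127,  118,   82,   48,   12,    0]), array([-12, -10,  -8,  -6,  -4,  -2,   0,   2,   4,   6,   8,  10,  12,
        14,  16,  18,  20,  22,  24])) [-39.66461068 -29.98379915 -24.93275443] [39.96373762 30.94303446 21.24681419]
```

View pics/w3.png

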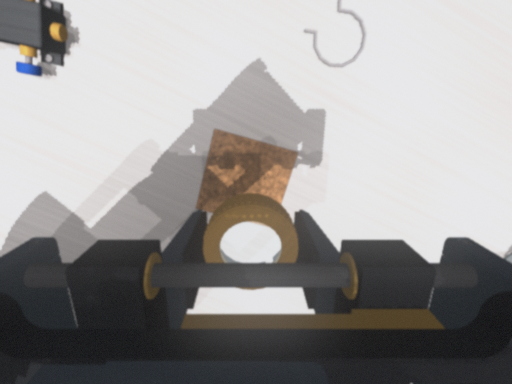

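The bezel is held at (250,240) and the cork pad is empty. I work out the bezel's offset in the tool and move toward the gauge.

Run:
```python
from h import *
from scipy.optimize import least_squares
P=np.load('/tmp/w3.npy'); d=dict(np.load('/tmp/w3.png.npz'))
m=(abs(P[...,2]+2.2)<2.2)&(abs(P[...,0])<29)&(abs(P[...,1])<34)
Q=P[m]; print(len(Q),Q.min(0),Q.max(0),np.median(Q[:,2]))
# far-edge arc (-y or +y side): max radius per angle
a=np.degrees(np.arctan2(Q[:,1],Q[:,0])); r=np.hypot(Q[:,0],Q[:,1])
for k in range(-180,180,15):
    s=(a>=k)&(a<k+15); print(k, s.sum(), r[s].max() if s.any() else None, end=' | ')
pts=np.array([Q[(a>=k)&(a<k+6)][np.argmax(r[(a>=k)&(a<k+6)])][:2] for k in range(-180,0,6) if ((a>=k)&(a<k+6)).any()])
f=least_squares(lambda p:np.hypot(*(pts-p[:2]).T)-30,[0,0],loss='soft_l1'); print('\n',f.x,f.cost)
```

```text
4680 [-28.82794525 -29.32007561  -4.39281858] [ 2.89260894e+01  3.09430345e+01 -1.44167743e-04] -1.9804628841377223
-180 248 29.071799194926086 | -165 261 28.952057584524336 | -150 256 29.288505232566635 | -135 286 29.143222167549805 | -120 271 29.147041823114908 | -105 278 29.102278465300135 | -90 290 29.548388340625156 | -75 281 29.578292591130197 | -60 277 29.643482192493057 | -45 282 29.832118660933133 | -30 272 29.95520770386042 | -15 261 29.50629345872043 | 0 242 29.53273357206198 | 15 206 30.401892734962644 | 30 99 20.316087702103193 | 45 56 15.81769757166872 | 60 48 30.72587041315084 | 75 67 31.158454538038555 | 90 57 30.945819832505276 | 105 44 30.710949891076424 | 120 59 15.37111930628409 | 135 93 20.387744272428986 | 150 200 29.544791290226488 | 165 246 29.226406955633934 | 
 [0.47401233 0.87074296] 1.9745157024316333
```

Call:
{"api": "servo_tool", "payload": {
  "motion": [4,33,0,0,0,0,40,4,33,0,0,0,0,40,4,33,0,0,0,0,40,4,33,0,0,0,0,40,4,33,0,0,0,0,40,4,33,0,0,0,0,40,4,33,0,0,0,0,40,4,33,0,0,0,0,40,0,0,0,0,0,0,40,0,0,0,0,0,0,40]
}}

```text
time_s: 4.5
ee_pos: [508.8, 105.2, 217.8]
ee_rot: [179.7, 0.1, -64.2]
force: [1.0, -0.2, -1.3]
gripper_width: 59.2
```

Run:
```python
from h import *
s=sensors.state();d=snap('wrist','w4.png'); print(s['ee_pos'],s['ee_rot'],s['force'])
W=world(d,wristE(d,s)); np.save('/tmp/w4.npy',W)
m=(W[...,2]>90)&(W[...,2]<108)&(np.hypot(W[...,0]-515,W[...,1]-183)<45)
print(m.sum()); Q=W[m]; v,u=np.nonzero(m); print(u.min(),u.max(),v.min(),v.max(),Q.min(0),Q.max(0))
```

```text
[508.78347438 105.15437453 217.7788465 ] [ 1.79731500e+02  5.24813614e-02 -6.41544346e+01] [ 0.98868594 -0.15975159 -1.29723653]
1685
159 206 124 173 [492.49285257 157.59236593  90.12846633] [542.06578693 207.22961809 103.16426538]
```

View pics/w4.png

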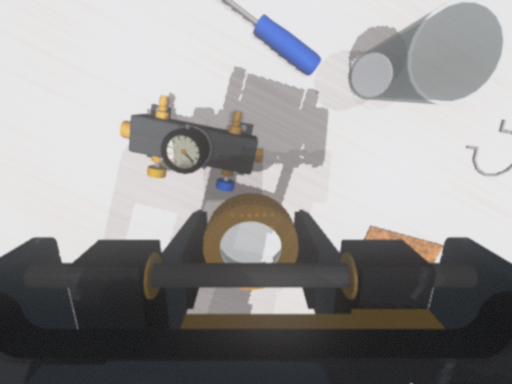

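The gauge dial is at (185,149), the screwdriver handle at (288,45) and the glass at (420,60), all clear of the path. Fitting the rim now.

```bash
cat > fit.py <<'E'
from h import *
from scipy.optimize import least_squares
from scipy.spatial import ConvexHull
def rim(W,c0=(516,182),lo=93,hi=106):
    Q=W[(W[...,2]>lo)&(W[...,2]<hi)&(np.hypot(W[...,0]-c0[0],W[...,1]-c0[1])<32)]
    q=Q[:,:2]; h=q[ConvexHull(q).vertices]
    f=least_squares(lambda p:np.hypot(*(h-p[:2]).T)-p[2],[*c0,23],loss='soft_l1',f_scale=.5)
    return len(Q),np.median(Q[:,2]),f.x,f.cost
E
python3 - <<'E'
from fit import *
W=np.load('/tmp/w4.npy')
for lo in (90,93,95,98): print(lo,rim(W,lo=lo))
d=dict(np.load('/tmp/w4.png.npz'))
cv2.imwrite('pics/w4c.png',cv2.resize(d['image'][90:200,110:270,::-1],None,fx=5,fy=5,interpolation=cv2.INTER_CUBIC))
for n in('top','scene'):
    print(n,rim(world(dict(np.load(f'/tmp/{n}0.png.npz'))),lo=93))
E
```

```text
90 (1685, np.float64(94.76704689452879), array([514.94409426, 183.93363048,  23.45291238]), np.float64(14.004166788669355))
93 (1529, np.float64(95.08446179951312), array([515.13789638, 184.001571  ,  23.22823462]), np.float64(5.038178549010572))
95 (786, np.float64(100.54959317753074), array([515.82229278, 183.84057845,  22.42011801]), np.float64(3.3776604704644813))
98 (529, np.float64(101.11246496842904), array([515.46053624, 184.14396579,  21.12634372]), np.float64(1.051920318739847))
top (612, np.float64(96.20565170653856), array([514.2733712 , 187.18281821,  23.31915963]), np.float64(8.728276101544525))
scene (259, np.float64(96.83718934850805), array([514.27389095, 182.66198289,  22.54746785]), np.float64(2.6057172639811377))
```

View pics/w4c.png

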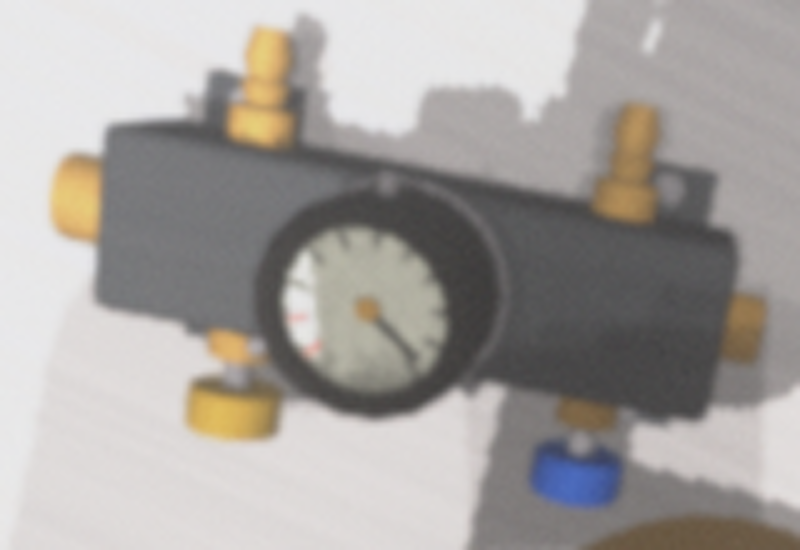

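Call:
{"api": "servo_tool", "payload": {
  "motion": [2,30,0,0,0,0,40,3,30,0,0,0,0,40,2,19.5,-10,0,0,0,40,0,0,-25,0,0,0,40,0,0,-25,0,0,0,40,0,0,-13,0,0,0,40,0,0,0,0,0,0,40,0,0,0,0,0,0,40]
}}

```text
time_s: 5.22
ee_pos: [516.4, 182.1, 146.0]
ee_rot: [179.8, -0.0, -64.4]
force: [0.9, -0.5, -1.1]
gripper_width: 59.4
```

Run:
```python
from h import *
s=sensors.state();d=snap('wrist','w5.png'); print(s['ee_pos'],s['ee_rot'],s['force'],s['torque'],s['qpos'])
d2=snap('scene','s5.png'); d3=snap('top','t5.png')
i=d2['image'][70:200,180:340]; j=d['image']
cv2.imwrite('pics/s5c.png',cv2.resize(i[:,:,::-1],None,fx=5,fy=4.6,interpolation=cv2.INTER_CUBIC))
```

```text
[516.44543126 182.08391131 146.03000391] [ 1.79832114e+02 -4.13447181e-05 -6.44331054e+01] [ 0.87065185 -0.48912757 -1.13632821] [-0.03240282  0.01302173 -0.05988775] [ 1.82302865e+01  1.99779973e+01  1.00594885e+02 -2.49052060e-02
  5.95936258e+01  8.26760285e+01]
```

View pics/w5.png

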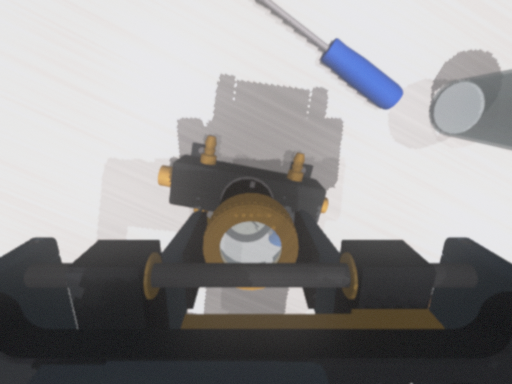

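View pics/s5c.png

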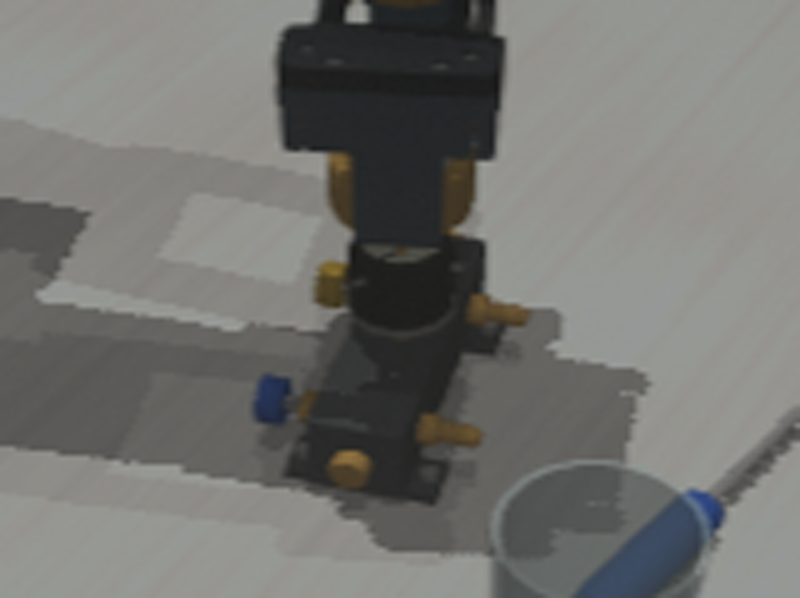

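The bezel at (250,240) hangs over the gauge, whose far rim shows at (247,182). The scene view shows the bezel above the case with clearance. Checking alignment from this view.

Run:
```python
from fit import *
s=sensors.state(); print(s['ee_pos'])
s5=dict(ee_pos=np.array([516.45,182.08,146.03]),ee_rot=np.array([179.83,0,-64.43]))
d=dict(np.load('/tmp/w5.png.npz')); T=d['T_tool_cam']; P=world(d,T)
cv2.imwrite('pics/w5c.png',cv2.resize(d['image'][150:260,180:320,::-1],None,fx=5.5,fy=5.5,interpolation=cv2.INTER_CUBIC))
# tool coords: rim at tool z ~ 146-98=48 ; gasket 45
S=P[150:260,180:330]
m=(S[...,2]>42)&(S[...,2]<55)&(np.hypot(S[...,0],S[...,1])<34)
Q=S[m]; print(len(Q),np.histogram(Q[:,2],bins=np.arange(42,56,1.)))
q=Q[:,:2]; a=np.arctan2(q[:,1],q[:,0]); r=np.hypot(*q.T)
for lo,hi in((42,47),(42,52),(42,54)):
    k=(Q[:,2]>lo)&(Q[:,2]<hi)&(q[:,1]<-12)
    qq=q[k]; 
    b=np.round(qq[:,0]/1.5); pts=np.array([qq[b==t][np.argmin(qq[b==t][:,1])] for t in np.unique(b)])
    for Rr in (21,23.5):
        f=least_squares(lambda p:np.hypot(*(pts-p).T)-Rr,[0,0],loss='soft_l1'); print(lo,hi,Rr,len(pts),f.x,f.cost)
```

```text
[517.87914173 183.0794306  148.16481387]
251 (array([ 0,  0,  0,  0,  7, 22, 22, 50, 49, 35, 20, 25, 21]), array([42., 43., 44., 45., 46., 47., 48., 49., 50., 51., 52., 53., 54.,
       55.]))
42 47 21 7 [-3.02349733  0.38217926] 0.3224577162800917
42 47 23.5 7 [-2.34117159  2.86861358] 0.18841271342051646
42 52 21 24 [-3.08030046 -2.21600579] 1.4404349290448255
42 52 23.5 24 [-2.71034768  0.53161156] 0.8918116282888597
42 54 21 25 [-2.799143   -2.63415832] 8.371426189158463
42 54 23.5 25 [-2.52897037  0.20824229] 8.06318967457086
```

View pics/w5c.png

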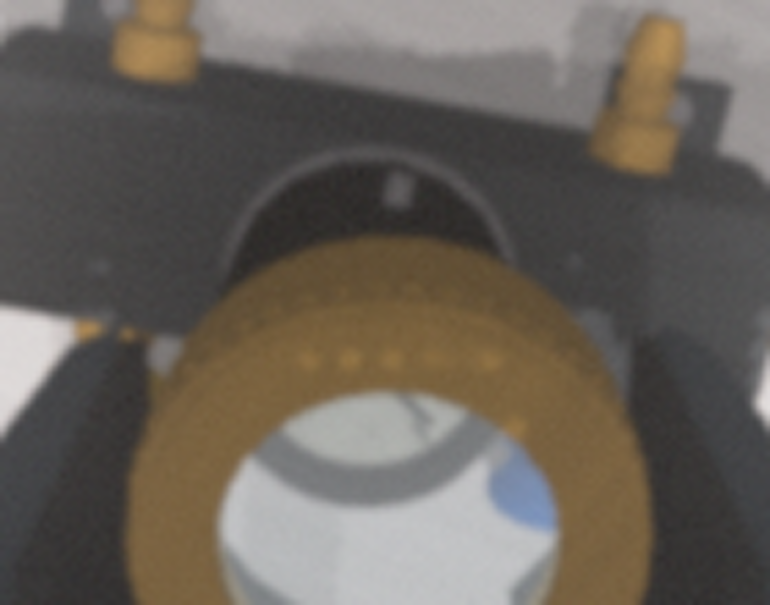

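Call:
{"api": "servo_tool", "payload": {
  "motion": [0,0,0,0,0,0,40,0,0,0,0,0,0,40,0,0,0,0,0,0,40,0,0,0,0,0,0,40]
}}

```text
time_s: 5.7
ee_pos: [517.1, 183.5, 147.4]
ee_rot: [-180.0, -0.0, -64.3]
force: [-0.2, -0.6, -1.5]
gripper_width: 59.5
```

Call:
{"api": "servo_tool", "payload": {
  "motion": [0,0,0,0,0,0,40]
}}

```text
time_s: 5.78
ee_pos: [517.0, 183.6, 147.2]
ee_rot: [-180.0, -0.0, -64.3]
force: [0.4, -0.4, -1.0]
gripper_width: 59.4
```

```bash
cat > arc.py <<'E'
from fit import *
def arc(fn):
    s=sensors.state();d=snap('wrist',fn); s2=sensors.state(); print(s['ee_pos'],s2['ee_pos'])
    T=d['T_tool_cam']; P=world(d,T); zr=s['ee_pos'][2]-98
    S=P[150:260,180:330]
    for lo,hi in((-6,0),(-6,4),(-6,6)):
        Q=S[(S[...,2]>zr+lo)&(S[...,2]<zr+hi)&(np.hypot(S[...,0],S[...,1])<34)&(S[...,1]<-12)][:,:2]
        b=np.round(Q[:,0]/1.5); pts=np.array([Q[b==t][np.argmin(Q[b==t][:,1])] for t in np.unique(b)])
        f=least_squares(lambda p:np.hypot(*(pts-p).T)-23.5,[0,0],loss='soft_l1'); c=f.x
        dl=c-[0.4,0.8]; R_=R.from_euler('xyz',s['ee_rot'],degrees=True).as_matrix()
        print(lo,hi,len(pts),c,f.cost,'world shift',R_[:2,:2]@dl)
E
python3 -c "
from arc import *
arc('w6.png')"
```

```text
[517.00701239 183.55271916 147.21204919] [517.00121718 183.51731435 147.11093091]
-6 0 3 [0.30637516 2.56550148] 0.013422093339968466 world shift [-1.63185054 -0.68031202]
-6 4 22 [-1.51270274  1.94714831] 0.8496062236941531 world shift [-1.86241518  1.22710639]
-6 6 22 [-1.28287704  1.51771228] 9.042196587467027 world shift [-1.37580652  1.20596109]
```

Call:
{"api": "servo_tool", "payload": {
  "motion": [-1.5,1.2,0,0,0,0,40,0,0,-10,0,0,0,40,0,0,-10,0,0,0,40,0,0,-5,0,0,0,40,0,0,-3,0,0,0,40,0,0,0,0,0,0,40,0,0,0,0,0,0,40,0,0,0,0,0,0,40]
}}

```text
time_s: 6.5
ee_pos: [515.7, 184.7, 119.1]
ee_rot: [-180.0, -0.0, -64.3]
force: [0.4, 0.3, -1.7]
gripper_width: 59.6
```

Call:
{"api": "servo_tool", "payload": {
  "motion": [0,0,-1,0,0,0,40,0,0,-1,0,0,0,40,0,0,0,0,0,0,40]
}}

```text
time_s: 6.75
ee_pos: [515.5, 184.7, 117.0]
ee_rot: [-180.0, -0.0, -64.3]
force: [0.4, 0.1, -1.6]
gripper_width: 59.3
```

Call:
{"api": "servo_tool", "payload": {
  "motion": [0,0,-1,0,0,0,40,0,0,-1,0,0,0,40,0,0,0,0,0,0,40]
}}

```text
time_s: 7.0
ee_pos: [515.3, 184.6, 114.8]
ee_rot: [180.0, -0.0, -64.3]
force: [-1.2, -0.2, -2.1]
gripper_width: 59.3
```

Call:
{"api": "servo_tool", "payload": {
  "motion": [0,0,-1,0,0,0,40,0,0,0,0,0,0,40]
}}

```text
time_s: 7.17
ee_pos: [515.4, 184.7, 113.8]
ee_rot: [180.0, -0.0, -64.3]
force: [0.1, 0.1, -1.5]
gripper_width: 59.5
```

Call:
{"api": "servo_tool", "payload": {
  "motion": [0,0,-1,0,0,0,40,0,0,0,0,0,0,40]
}}

```text
time_s: 7.33
ee_pos: [515.6, 184.7, 113.1]
ee_rot: [-180.0, -0.0, -64.3]
force: [-1.2, 0.3, 0.5]
gripper_width: 59.5
```

Call:
{"api": "servo_tool", "payload": {
  "motion": [0,0,-0.7,0,0,0,40,0,0,0,0,0,0,40,0,0,0,0,0,0,40]
}}

```text
time_s: 7.58
ee_pos: [515.6, 184.7, 112.9]
ee_rot: [-180.0, -0.0, -64.3]
force: [-2.3, 0.3, 4.4]
gripper_width: 59.3
```

Call:
{"api": "servo_tool", "payload": {
  "motion": [0,0,0,0,0,0.04,40,0,0,0,0,0,0.04,40,0,0,0,0,0,0.04,40,0,0,0,0,0,0.04,40,0,0,0,0,0,0.04,40]
}}

```text
time_s: 8.0
ee_pos: [516.1, 185.1, 112.6]
ee_rot: [-179.9, -0.0, -52.8]
force: [0.5, 1.0, -0.0]
gripper_width: 59.1
```

```bash
python3 -c "
from h import *
s=sensors.state(); print(s['time_s'],s['ee_pos'],s['force'],s['torque'])"
```

```text
8.0 [516.12339317 185.110039   112.55595445] [ 0.48587981  0.97800417 -0.04771069] [ 0.13123068 -0.07301966  0.00270468]
```

Call:
{"api": "servo_tool", "payload": {
  "motion": [0,0,-0.7,0,0,0,40,0,0,0,0,0,0,40,0,0,0,0,0,0,40]
}}

```text
time_s: 8.25
ee_pos: [515.8, 185.1, 111.8]
ee_rot: [-179.9, -0.0, -52.9]
force: [0.1, 1.4, 3.0]
gripper_width: 59.7
```

Call:
{"api": "servo_tool", "payload": {
  "motion": [0,0,-0.7,0,0,0,40,0,0,0,0,0,0,40,0,0,0,0,0,0,40]
}}

```text
time_s: 8.5
ee_pos: [515.7, 184.9, 111.2]
ee_rot: [-180.0, -0.0, -52.9]
force: [-0.6, 2.0, 5.1]
gripper_width: 59.5
```

Call:
{"api": "servo_tool", "payload": {
  "motion": [0,0,0,0,0,0,30,0,0,0,0,0,0.04,30,0,0,0,0,0,0.04,30,0,0,0,0,0,0.04,30,0,0,0,0,0,0.04,30],
  "newtons": 58
}}

```text
time_s: 8.92
ee_pos: [515.4, 185.0, 110.1]
ee_rot: [-180.0, 0.1, -43.7]
force: [0.2, 3.5, -1.9]
gripper_width: 59.3
```

```bash
python3 -c "
from h import *
s=sensors.state(); print(s['time_s'],s['ee_pos'],s['force'],s['torque'])
d=snap('wrist','w7.png')
"
```

```text
8.9167 [515.36208776 185.00695984 110.07884556] [ 0.19870047  3.47208609 -1.9275726 ] [ 0.61185981 -0.14816082 -0.56889005]
```

View pics/w7.png

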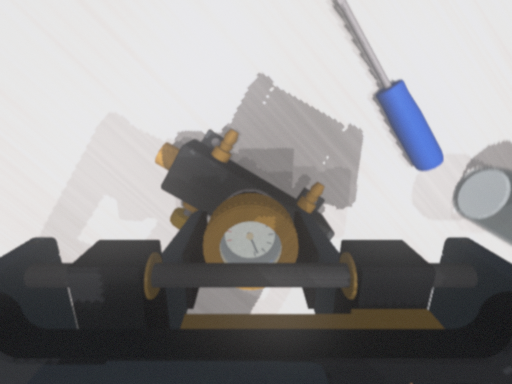

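Vertical force has vanished while torque rose to −0.57 Nm: the pins seem to have entered the keyways and now bear on their side. The dial shows through the window at (250,240). I turn back slightly and test by lowering.

Call:
{"api": "servo_tool", "payload": {
  "motion": [0,0,0,0,0,-0.03,30,0,0,0,0,0,0,30,0,0,0,0,0,0,30]
}}

```text
time_s: 9.22
ee_pos: [515.2, 184.7, 110.2]
ee_rot: [180.0, 0.0, -45.4]
force: [0.9, 2.2, -2.9]
gripper_width: 59.1
```

```bash
python3 -c "
from h import *
s=sensors.state(); print(s['time_s'],s['ee_pos'],s['ee_rot'],s['force'],s['torque'])
"
```

```text
9.2167 [515.17608485 184.65383356 110.18055312] [ 1.79953950e+02  2.95004283e-02 -4.54490299e+01] [ 0.89407952  2.24644142 -2.90351315] [ 0.39283062 -0.1955775  -0.07726636]
```

Call:
{"api": "servo_tool", "payload": {
  "motion": [0,0.3,-1,0,0,0,30,0,0,-1,0,0,0,30,0,0,0,0,0,0,30]
}}

```text
time_s: 9.47
ee_pos: [515.3, 184.8, 108.6]
ee_rot: [180.0, 0.0, -45.4]
force: [0.4, 1.7, -1.3]
gripper_width: 59.2
```

```bash
python3 -c "
from h import *
s=sensors.state(); print(s['time_s'],s['ee_pos'],s['ee_rot'],s['force'],s['torque'])
"
```

```text
9.4667 [515.29551333 184.83884634 108.57780999] [ 1.79964912e+02  2.48352224e-04 -4.54291516e+01] [ 0.41272758  1.73433948 -1.307326  ] [ 0.24672643 -0.10920673 -0.01337876]
```

Free descent, so it is keyed. I keep lowering toward the gasket.

Call:
{"api": "servo_tool", "payload": {
  "motion": [0,0.2,-1,0,0,0,30,0,0,-1,0,0,0,30,0,0,-1,0,0,0,30,0,0,0,0,0,0,30,0,0,0,0,0,0,30]
}}

```text
time_s: 9.88
ee_pos: [515.3, 185.0, 105.7]
ee_rot: [180.0, -0.0, -45.4]
force: [-0.0, -0.3, -1.6]
gripper_width: 59.3
```

Call:
{"api": "servo_tool", "payload": {
  "motion": [0,0,-1,0,0,0,30,0,0,0,0,0,0,30,0,0,0,0,0,0,30]
}}

```text
time_s: 10.13
ee_pos: [515.4, 185.0, 104.8]
ee_rot: [180.0, -0.0, -45.4]
force: [0.5, 0.4, -1.8]
gripper_width: 59.4
```

```bash
python3 -c "
from h import *
s=sensors.state(); print(s['time_s'],s['ee_pos'],s['ee_rot'],s['force'],s['torque'])
"
```

```text
10.1333 [515.38888493 185.04971938 104.7742691 ] [ 1.79980790e+02 -5.83429228e-03 -4.54341229e+01] [ 0.49330786  0.42950072 -1.80194781] [ 0.04928524 -0.03573494 -0.04120059]
```

Call:
{"api": "servo_tool", "payload": {
  "motion": [0,0,-1,0,0,0,30,0,0,0,0,0,0,30,0,0,0,0,0,0,30]
}}

```text
time_s: 10.38
ee_pos: [515.5, 185.1, 104.3]
ee_rot: [-180.0, -0.0, -45.4]
force: [-1.5, 0.0, 2.1]
gripper_width: 59.6
```

Call:
{"api": "servo_tool", "payload": {
  "motion": [0,0,-1,0,0,0,30,0,0,0,0,0,0,30,0,0,0,0,0,0,30]
}}

```text
time_s: 10.63
ee_pos: [515.5, 185.1, 103.2]
ee_rot: [-180.0, -0.0, -45.4]
force: [-1.3, -1.6, 3.5]
gripper_width: 59.4
```

Call:
{"api": "servo_tool", "payload": {
  "motion": [0,0,-0.7,0,0,0,30,0,0,0,0,0,0,30,0,0,0,0,0,0,30]
}}

```text
time_s: 10.88
ee_pos: [515.5, 185.1, 102.5]
ee_rot: [-180.0, -0.0, -45.4]
force: [-1.5, -1.8, 6.4]
gripper_width: 59.2
```

Call:
{"api": "servo_tool", "payload": {
  "motion": [0,0,-0.8,0,0,0,30,0,0,0,0,0,0,30,0,0,0,0,0,0,30]
}}

```text
time_s: 11.13
ee_pos: [515.5, 185.1, 101.9]
ee_rot: [-180.0, -0.0, -45.4]
force: [-2.1, -1.0, 6.2]
gripper_width: 59.1
```

Call:
{"api": "servo_tool", "payload": {
  "motion": [0,0,-0.7,0,0,0,30,0,0,0,0,0,0,30,0,0,0,0,0,0,30]
}}

```text
time_s: 11.38
ee_pos: [515.5, 185.2, 101.4]
ee_rot: [-180.0, -0.0, -45.4]
force: [-2.3, -1.3, 7.4]
gripper_width: 59.4
```

```bash
python3 -c "
from h import *
s=sensors.state(); print(s['time_s'],s['ee_pos'],s['ee_rot'],s['force'],s['torque'])
"
```

```text
11.3833 [515.51261457 185.15588382 101.38884536] [-1.79981521e+02 -1.92225455e-02 -4.54335187e+01] [-2.28789216 -1.34748668  7.38433894] [-0.23595446  0.40699559 -0.04184771]
```

Call:
{"api": "servo_tool", "payload": {
  "motion": [0,0,-0.8,0,0,0,30,0,0,0,0,0,0,30,0,0,0,0,0,0,30]
}}

```text
time_s: 11.63
ee_pos: [515.5, 185.1, 101.2]
ee_rot: [-180.0, -0.0, -45.4]
force: [-3.3, -0.9, 12.3]
gripper_width: 59.1
```

Call:
{"api": "servo_tool", "payload": {
  "motion": [0,0,-0.8,0,0,0,30,0,0,0,0,0,0,30,0,0,0,0,0,0,30]
}}

```text
time_s: 11.88
ee_pos: [515.5, 185.2, 101.2]
ee_rot: [-180.0, -0.0, -45.4]
force: [-5.1, -2.2, 17.3]
gripper_width: 59.4
```

```bash
python3 -c "
from h import *
s=sensors.state(); print(s['time_s'],s['ee_pos'],s['ee_rot'],s['force'],s['torque'])
"
```

```text
11.8833 [515.50944696 185.16828796 101.21089382] [-1.79950720e+02 -3.14750550e-02 -4.54350007e+01] [-5.06933786 -2.17086077 17.29046074] [-0.30395804  0.96801114  0.04829149]
```

A hard stop at TCP z 101.2, about 3 mm after the gasket contact, with 17 N measured. That matches fully home. Visual check follows.

```bash
python3 -c "
from h import *
d=snap('wrist','w8.png'); d2=snap('scene','s8.png')
a=cv2.resize(d['image'][130:310,140:370,::-1],(400,313)); b=cv2.resize(d2['image'][70:200,180:340,::-1],(385,313))
cv2.imwrite('pics/c8.png',np.hstack([a,b]))
s=sensors.state(); print(s['force'],s['ee_pos'],s['time_s'])
P=world(d,d['T_tool_cam']); m=(abs(P[...,0])<28)&(P[...,1]<-12)&(P[...,1]>-30)&(abs(P[...,2])<12); z=P[m][:,2]; print('bezel top tool z',np.median(z[z<3]))
"
```

```text
[-4.55965291 -1.14519325 15.73840419] [515.51015274 185.1698843  101.22082161] 11.9833
bezel top tool z -2.5706227247144255
```

View pics/c8.png

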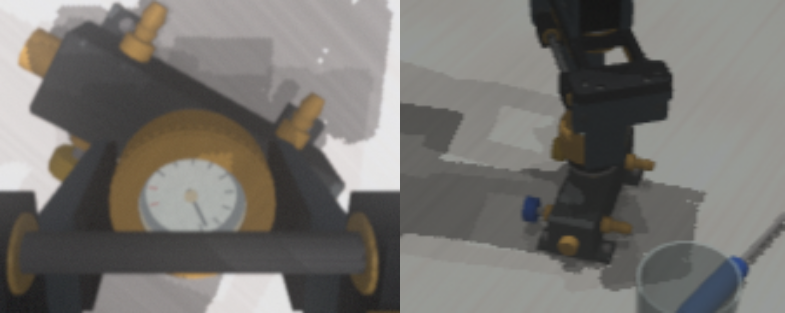

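The bezel sits down over the gauge case with the dial centred in the window at (192,200). Computed underside is about 80 mm (98 − 18), which is home. Handing in.

```bash
python3 -c "
from h import *
print(env.job_done()); s=sensors.state(); print(s['force'],s['ee_pos'])"
```

```text
the job is handed in; nothing more can be done
None
the job is handed in; nothing more can be done
```

The bezel is keyed on the gauge pins and pushed fully home, and the arm is still gripping it and pressing down. I handed the job in at about 12 s; it reports no verdict.

- **Turning:** I rested the bezel on the pins with a few newtons and turned it about 21°. The vertical force then vanished and the torque rose to 0.57 Nm, so I backed off slightly and it dropped freely.
- **Pushing home:** It met the gasket at a tool height of about 104.3 mm and stopped hard at 101.2 mm, about 3 mm later. The underside works out at about 80 mm, which is 18 mm below the rim. The last reading was a push of 15.7 N, falling from 17 N, with a tilt under 0.1°. The highest force I read was about 17 N.
- **Disagreements:**
    - While resting on the pins, the tool sank about 2 mm. I first took this for slipping in the grip, but it was probably the keyways starting to drop. The last picture shows the bezel's top at about the same place in the grip as at pickup.
    - A sideways force of about 4.7 N remained at the end. I did not remove it.
- **Bystanders:** I kept the arm's path clear of the glass cylinder, screwdriver and clip, and felt no unexpected contact. I did not measure their positions again at the end.

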